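Close the loaded grinding jars with the lids from the stack

TASK

The four steel grinding jars are loaded and ready for the mill: take the stack of lids apart and close every jar with the lid of its own size, plug down in the mouth and rim resting flat on the jar. Leave the jars standing upright on the bench, and do not knock one over or shift the brown bottle or the white roll.

Things in the scene. Friction and masses are not known exactly. Their poses are not given: they have to be found in the camera images.
- lid_68_rim (a point): The largest of four loose round steel lids: a rim disc 68 mm across, 12 mm thick, flat on top, over a tapered plug 10 mm high, 50 mm across at the rim, 42 mm at its flat foot. Point: on the axis, half-way up the rim, 16 mm above the plug's foot; z up. At the start it is the bottom of the stack of four, on the bench.
- lid_58_rim (a point): The second largest of four loose round steel lids: a rim disc 58 mm across, 12 mm thick, flat on top, over a tapered plug 10 mm high, 40 mm across at the rim, 32 mm at its flat foot. Point: on the axis, half-way up the rim, 16 mm above the plug's foot; z up. At the start it stands on the 68 mm lid.
- lid_48_rim (a point): The second smallest of four loose round steel lids: a rim disc 48 mm across, 12 mm thick, flat on top, over a tapered plug 10 mm high, 30 mm across at the rim, 22 mm at its flat foot. Point: on the axis, half-way up the rim, 16 mm above the plug's foot; z up. At the start it stands on the 58 mm lid.
- lid_38_rim (a point): The smallest of four loose round steel lids: a rim disc 38 mm across, 12 mm thick, flat on top, over a tapered plug 10 mm high, 20 mm across at the rim, 12 mm at its flat foot. Point: on the axis, half-way up the rim, 16 mm above the plug's foot; z up. At the start it is the top of the stack, on the 48 mm lid.
- jar_68_mouth (a point): The largest of four loose open steel jars with milling balls inside: round, 66 mm high, 62 mm across outside at the collar, mouth 54 mm wide. It takes the 68 mm lid (plug 2 mm clear all round at its thick end, 6 mm at its foot; the rim rests on the jar's top). Point: centre of the mouth, level with the top edge; z up.
- jar_58_mouth (a point): The second largest of four loose open steel jars with milling balls inside: round, 58 mm high, 52 mm across outside at the collar, mouth 44 mm wide. It takes the 58 mm lid (plug 2 mm clear all round at its thick end, 6 mm at its foot; the rim rests on the jar's top). Point: centre of the mouth, level with the top edge; z up.
- jar_48_mouth (a point): The second smallest of four loose open steel jars with milling balls inside: round, 50 mm high, 42 mm across outside at the collar, mouth 34 mm wide. It takes the 48 mm lid (plug 2 mm clear all round at its thick end, 6 mm at its foot; the rim rests on the jar's top). Point: centre of the mouth, level with the top edge; z up.
- jar_38_mouth (a point): The smallest of four loose open steel jars with milling balls inside: round, 42 mm high, 32 mm across outside at the collar, mouth 24 mm wide. It takes the 38 mm lid (plug 2 mm clear all round at its thick end, 6 mm at its foot; the rim rests on the jar's top). Point: centre of the mouth, level with the top edge; z up.
- amber_bottle_mid (a point): A loose small brown bottle with a white cap, 40 mm in diameter, 75 mm high, not part of the job; the point is its centre.
- film_roll_mid (a point): A loose white roll of sealing film standing on end, 55 mm in diameter, 51 mm high, not part of the job; the point is its centre.
Mind the look-alikes: they are no part of the job. Leave any yellow look-alike of the part that bears lid_38_rim alone.

How it is judged:
At the end, for the whole second after the job is handed in: Each of the four lids sits on the jar of its own size, top up: axes within 8 mm, the rim resting on the jar's top edge within 3 mm and parallel to it within 0.06 rad. All four jars stand upright on the bench (tilt under 0.1 rad, mouth within 6 mm of its height), and all is at rest (under 0.02 m/s) (horizontal distance between lid_68_rim and jar_68_mouth below 0.008 m and z of lid_68_rim in the frame of jar_68_mouth between 0.003 and 0.009 m and angle between the z axis of lid_68_rim and the z axis of jar_68_mouth, either way round below 0.06 rad and angle between each of lid_68_rim, jar_68_mouth, lid_58_rim, jar_58_mouth, lid_48_rim, jar_48_mouth, lid_38_rim, jar_38_mouth's own z axis and vertical below 0.1 rad and height (world z) of jar_68_mouth between 0.06 and 0.072 m and linear speed of each of lid_68, jar_68, lid_58, jar_58, lid_48, jar_48, lid_38, jar_38 below 0.02 m/s and horizontal distance between lid_58_rim and jar_58_mouth below 0.008 m and z of lid_58_rim in the frame of jar_58_mouth between 0.003 and 0.009 m and angle between the z axis of lid_58_rim and the z axis of jar_58_mouth, either way round below 0.06 rad and height (world z) of jar_58_mouth between 0.052 and 0.064 m and horizontal distance between lid_48_rim and jar_48_mouth below 0.008 m and z of lid_48_rim in the frame of jar_48_mouth between 0.003 and 0.009 m and angle between the z axis of lid_48_rim and the z axis of jar_48_mouth, either way round below 0.06 rad and height (world z) of jar_48_mouth between 0.044 and 0.056 m and horizontal distance between lid_38_rim and jar_38_mouth below 0.008 m and z of lid_38_rim in the frame of jar_38_mouth between 0.003 and 0.009 m and angle between the z axis of lid_38_rim and the z axis of jar_38_mouth, either way round below 0.06 rad and height (world z) of jar_38_mouth between 0.036 and 0.048 m); the robot touches nothing.
It fails at once if a jar is knocked over (tilted by more than 0.4 rad) (angle between any of jar_68_mouth, jar_58_mouth, jar_48_mouth, jar_38_mouth's own z axis and vertical above 0.4 rad).
It fails at once if the brown bottle or the white roll is shifted by more than 25 mm (distance of any of amber_bottle_mid, film_roll_mid from where it was at the start of the episode above 0.025 m).
It also fails if it takes over 99 s, if anything falls off the work surface, if the arm or the gripper's body presses on something with over 40 N, if the wrist force passes 120 N, or if a joint passes its speed limit or range.

ROBOT

A 6-joint arm with a two-finger parallel gripper is mounted at the origin on a cart in front of the work surface, level with it; the furniture and walls round the work are solid. World frame = base frame: x ahead of the robot, y to its left, z up, the work surface at z = 0. Lengths are in m, angles in rad, forces in N, time in s.
With the tool pointing down it reaches from about 0.3 to 0.875 m from the base axis. Payload 6.4 kg.
Tool frame: the origin (TCP) lies midway between the tips of the shut fingers; the grasp point (between the pads) lies 19 mm behind it; z points along the fingers, y is the line along which they close (so a half turn about z gives the same grasp; the last joint's range is limited). The gripper opens to 88 mm and grips with 3 to 60 N. Pads are 18 mm wide; open, the fingers measure 123 mm over their backs; the gripper's body (75 mm by 187 mm) begins 45 mm behind the grasp point.
Start: joints at [-1.388, 0.181, 1.607, -0, 1.354, -0.206], TCP at [0.218, -0.532, 0.239] pointing down, gripper open.
Joint ranges: [-2.99, 2.99], [-0.89, 2.07], [0.3, 2.58], [-1.14, 4.28], [0, 2.63], [-3.12, 3.12]. Speed limits (rad/s): [2.57, 2.57, 3.01, 3.14, 3.14, 3.14].

INTERFACE

Orientations are given as a 3x3 rotation matrix whose columns are the frame's x, y, z axes.
In Python, from bench import robot gives the robot as it stands. The module is installed in compiled form; this text tells all that it offers.
- The arm moves only by the tool carry_out, never from a script. Its arguments are lists of equal length, an entry for each row: "travel": the shift along the tool's x, y, z in cm, a list of three; "angular": the turn, a rotation vector about the tool's x, y, z in degrees, a list of three. A call has exactly 5 rows; each row is the pose to reach, as a shift and turn from the pose commanded when the call began, along the tool's axes at that moment; what a row does not reach only later rows make up. A row lasts 1/8 s, in which the tool goes at most 62.5 mm and 10.7 degrees, less where a joint would pass 70% of its speed; a pose out of reach is approached as far as the arm can. A call with a gripper value outside its range is refused whole. "grip" is the finger opening in cm, from 0 to 8.81, set as the call begins (left out, the last holds). The fingers move at their own pace and stop on an object; "grip_force" is the grip in N (left out, the last holds). Time passes only in rows, so rows that repeat a pose let the fingers close, or fill a call up. It gives the time, the measured TCP pose, the force, the opening and the grip force at its end, in the units of the state.
- robot.sense(): the state, without advancing time (a new reading comes with each control period).
- robot.capture(name): name is "side" or "top" or "wrist"; returns (picture, depth): 480x640x3 uint8, red, green, blue; 480x640 float32, m along the optical axis (not along the pixel's ray), 0 where there is no reading.
- robot.camera_model(name): a dict with "camera_matrix" (3x3 intrinsics, pixels), "R" (3x3) and "t" (3): a world point X has camera coordinates R X + t; the wrist camera has in their place "hand_eye" (4x4, takes a point from camera to tool coordinates, whose origin is the TCP and whose axes are the flange's). Camera axes: x right, y down, z forward; pixel columns grow to the right and rows downward; lengths in m; the calibration is good to about 2 mm. A picture is of the moment at which its call begins: read the wrist's pose just before it. camera_model takes no time and is no camera call.
- robot.close_job(): hands the job in; it is judged then, once.
Trained networks look in the newest picture that a camera, given by its name, has taken for a name from the list of things; names that differ only in an ending like _2 or _b are one class to them, and where a whole thing is asked for, a point or a joint stands for the part that bears it (a point fixed in the world has none). Each returns a list of dicts, best first, with "p" (0 to 1); they miss things now and then, are a little off and sometimes report something else, mostly with a low value. They report only what shows in the picture. A call takes as long as a camera call. They do not tell look-alikes from the thing itself.
- robot.spot_in(camera, query): "box" ([centre column, centre row, width, height] in pixels, round what is visible of it).
- robot.masks_of(camera, query): "region" (480x640 bool, what is visible of it) and "box" ([centre column, centre row, width, height] in pixels, round what is visible of it).
The state is a dict: "t": time; "qpos": joint angles; "joint_vel": joint speeds; "joint_torque": joint torques, N m; "position": TCP position; "eef_rot": TCP orientation; "ft_force": force on the tool from outside, world axes, zero at the start; "moment": the same for the moment, N m; "finger_gap": opening from 0.0 (shut) to 1.0 (fully open); "finger_force": force on a finger pad.
Only numpy, scipy, OpenCV 4.12 (cv2) and the standard library are available. Lean on these libraries where they do the work, as an engineer would, in place of code of your own. Each camera call takes 0.05 s, during which the arm holds its last target. There are 200 camera calls.

## Working session

There is one attempt and no reset: what is moved stays moved. The work goes in short steps, Python scripts to look and compute and a tool call to move; the robot and the scene stay as the last step left them, time stands still between calls to the robot, and variables do not carry over. Pictures are saved under pics/ and viewed, at most 14 in all, crops included, and the job is handed in when it is done.

Besides the shell and the picture viewer there is one more tool, called after "Request:" as name(argument=value, ...), one argument or row to a line, values as JSON. carry_out: Moves the arm, as the interface text tells. Its arguments: {"type":"object","properties":{"travel":{"type":"array"},"angular":{"type":"array"},"grip":{"type":"number"},"grip_force":{"type":"number"}},"required":["travel","angular"]}

```bash
mkdir -p pics; cat > h.py <<'E'
import numpy as np, cv2
from bench import robot
def save(name,fn):
    p,d=robot.capture(name); cv2.imwrite('pics/'+fn+'.png',p[:,:,::-1]); np.save('pics/'+fn+'_d.npy',d); return p,d
def pose(name,s=None):
    m=robot.camera_model(name); K=np.array(m['camera_matrix'])
    if 'R' in m:
        R=np.array(m['R']);t=np.array(m['t']); return K,R.T,-R.T@t
    s=s or robot.sense(); H=np.array(m['hand_eye']); R=np.array(s['eef_rot']); 
    return K,R@H[:3,:3],R@H[:3,3]+np.array(s['position'])
def cloud(name,d,s=None):
    K,Rw,o=pose(name,s); v,u=np.mgrid[:480,:640]
    r=np.stack([(u-K[0,2])/K[0,0],(v-K[1,2])/K[1,1],np.ones_like(d)],-1)*d[...,None]
    return r@Rw.T+o
E
python3 - <<'E'
from h import *
s=robot.sense();print(s['t'],s['eef_rot'],s['ft_force'])
for c in ['top','side']:
    p,d=save(c,c+'1'); P=cloud(c,d)
    K,R,o=pose(c);print(c,o)
    for q in ['lid_38_rim','jar_68_mouth','jar_58_mouth','jar_48_mouth','jar_38_mouth','lid_48_rim','lid_58_rim','lid_68_rim','amber_bottle_mid','film_roll_mid'] if c=='top' else []:
        for r in robot.masks_of(c,q)[:3]:
            m=r['region']&(d>0); X=P[m]
            zt=np.percentile(X[:,2],95) if len(X) else 0
            T=X[X[:,2]>zt-.006]
            print(q,round(r['p'],2),np.round(r['box']),np.round(zt,3),np.round((T.min(0)+T.max(0))/2,3) if len(T) else '')
E
```

```text
0.0 [[ 9.25379327e-01  3.79042212e-01 -3.21137217e-04]
 [ 3.79042197e-01 -9.25377869e-01  1.67704062e-03]
 [ 3.38495914e-04 -1.67362328e-03 -9.99998542e-01]] [ 4.63382112e-01 -2.86113973e-04 -3.45778074e-01]
top [ 0.33015292 -0.04956707  1.51630744]
lid_38_rim 0.68 [298. 274.  17.  18.] 0.027 [0.42  0.02  0.025]
lid_38_rim 0.49 [248. 262.  16.  12.] 0.091 [0.452 0.133 0.09 ]
jar_68_mouth 0.63 [398. 259.  25.  25.] 0.066 [ 0.454 -0.221  0.065]
jar_58_mouth 0.63 [354. 202.  21.  24.] 0.059 [ 0.597 -0.115  0.059]
jar_48_mouth 0.53 [285. 198.  14.  19.] 0.051 [0.606 0.055 0.051]
jar_38_mouth 0.71 [250. 261.  18.  14.] 0.091 [0.452 0.133 0.09 ]
jar_38_mouth 0.42 [327. 258.  13.  14.] 0.045 [ 0.458 -0.053  0.043]
lid_48_rim 0.58 [253. 260.  15.  21.] 0.087 [0.451 0.121 0.087]
lid_68_rim 0.63 [252. 271.  21.   7.] 0.041 [0.427 0.144 0.042]
amber_bottle_mid 0.76 [442. 219.  20.  19.] 0.077 [ 0.557 -0.331  0.076]
film_roll_mid 0.56 [203. 200.  27.  24.] 0.054 [0.598 0.253 0.053]
film_roll_mid 0.31 [253. 261.  20.  25.] 0.05 [0.452 0.12  0.047]
side [-0.07531054  0.8563347   0.60519007]
```

```bash
python3 - <<'E'
from h import *
a=cv2.imread('pics/top1.png')[150:320,170:480]; a=cv2.resize(a,(800,438),interpolation=cv2.INTER_CUBIC)
cv2.imwrite('pics/topc.png',a)
E
```

```text
(no output)
```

View pics/topc.png

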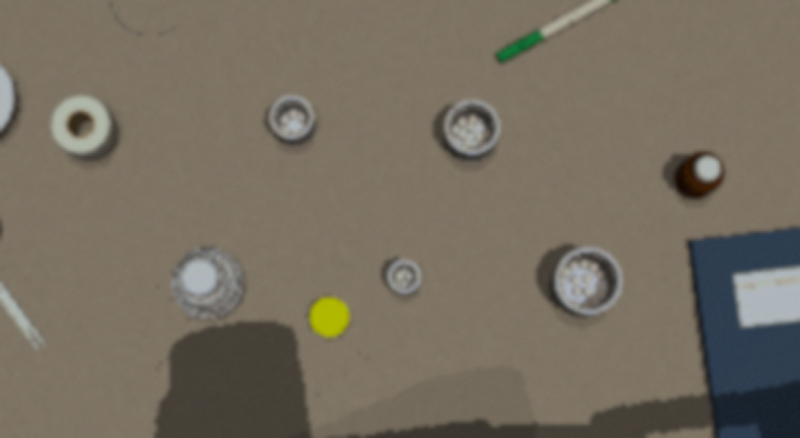

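View pics/side1.png

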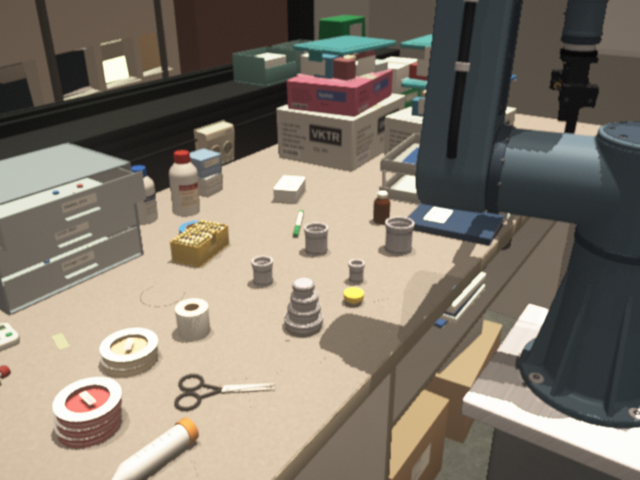

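The side view shows the lid stack at about (304,305). The candidates for lid_38 are the grey disc on top of the stack, at top (248,258), and the yellow disc on the bench, at (298,273). The task text calls the yellow one a look-alike, and the enlarged crop shows the grey disc on the stack, so the grey one is the target. The jars in the top picture are 68 at (398,259), 58 at (353,201), 48 at (284,197) and 38 at (327,258).

Request:
carry_out(
  travel=[
    [4, -3.5, -2],
    [8, -7, -4],
    [12, -10.5, -6],
    [16, -14, -6],
    [20, -18, -6],
  ],
  angular=[
    [0, 0, 4.5],
    [0, 0, 9],
    [0, 0, 13.5],
    [0, 0, 18],
    [0, 0, 22.3],
  ],
)

```text
t: 1.23
position: [0.3354, -0.2884, 0.2993]
eef_rot: [[1.0, -0.003, 0.001], [-0.003, -1.0, -0.001], [0.001, 0.001, -1.0]]
ft_force: [0.8, 0.4, 0.5]
finger_gap: 0.999
finger_force: 0.0
```

Request:
carry_out(
  travel=[
    [1, -4.5, 0],
    [2, -9, 0],
    [4, -13, 0],
    [6, -18, 0],
    [6, -18, 0],
  ],
  angular=[
    [0, 0, 0],
    [0, 0, 0],
    [0, 0, 0],
    [0, 0, 0],
    [0, 0, 0],
  ],
)

```text
t: 1.85
position: [0.3956, -0.1068, 0.2989]
eef_rot: [[1.0, 0.006, 0.001], [0.006, -1.0, 0.0], [0.001, -0.0, -1.0]]
ft_force: [0.6, -0.6, -0.3]
finger_gap: 0.998
finger_force: 0.0
```

```bash
python3 - <<'E'
from h import *
s=robot.sense();print(s['t'],s['position'],np.round(s['eef_rot'],3),s['qpos'])
p,d=save('wrist','w1');print(pose('wrist',s)[1:])
E
```

```text
1.85 [ 0.3956045  -0.10680002  0.29894941] [[ 1.     0.006  0.001]
 [ 0.006 -1.     0.   ]
 [ 0.001 -0.    -1.   ]] [-5.55788165e-01 -2.62710064e-01  1.91310971e+00  6.47634123e-04
  1.49075261e+00  1.00923893e+00]
(array([[ 0.00481614, -0.95860916, -0.28468453],
       [-0.99998746, -0.00422673, -0.00268472],
       [ 0.00137031,  0.28469389, -0.9586175 ]]), array([ 0.46795599, -0.10563681,  0.44556234]))
```

View pics/w1.png

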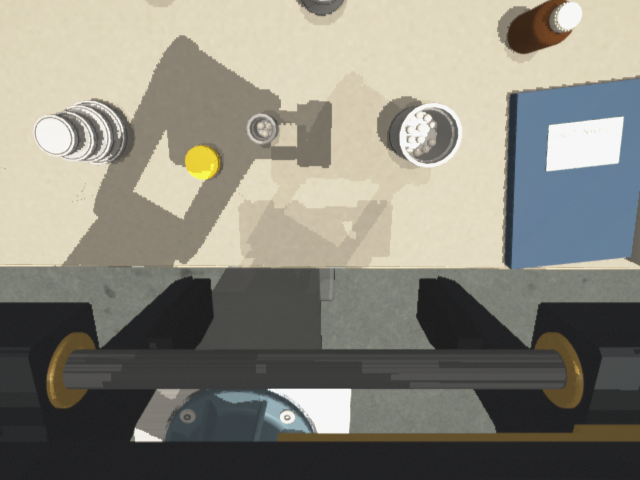

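The wrist view shows the stack at (57,134) on its top lid, the yellow decoy at (202,162), jar 38 at (263,128) and jar 68 at (427,134). Jar 58 is cut off at the top edge.

```bash
cat >> h.py <<'E'
def circ(P,c,ztop,dia,win=None,band=.004):
    # centre of circle of known diameter at height ztop near c, from outer contour of points in band
    w=win or dia*.5+.015
    m=(abs(P[...,2]-ztop)<band)&(np.hypot(P[...,0]-c[0],P[...,1]-c[1])<w)
    X=P[m][:,:2]
    if len(X)<10: return None
    from scipy.optimize import least_squares
    hull=cv2.convexHull(X.astype(np.float32))[:,0]
    f=least_squares(lambda q:np.hypot(*(hull-q).T)-dia/2,X.mean(0),loss='soft_l1',f_scale=.0007)
    (x,y),r=cv2.minEnclosingCircle(X.astype(np.float32))
    return np.round([*f.x,x,y,2*r,np.median(P[m][:,2]),len(X)],4)
THINGS=dict(lid38=((.452,.133),.088,.038),lid48=((.452,.133),.066,.048),lid58=((.452,.133),.044,.058),lid68=((.452,.133),.022,.068),
 jar68=((.454,-.221),.066,.062),jar58=((.597,-.115),.058,.052),jar48=((.606,.055),.05,.042),jar38=((.458,-.053),.042,.032))
E
python3 - <<'E'
from h import *
d=np.load('pics/w1_d.npy'); P=cloud('wrist',d); print('med bench',np.median(P[200:260,20:500,2]))
Q=cloud('top',np.load('pics/top1_d.npy'))
for n,(c,z,D) in THINGS.items(): print(n,circ(P,c,z,D),circ(Q,c,z,D))
E
```

```text
med bench 0.000374539900469123
lid38 [4.525e-01 1.327e-01 4.520e-01 1.322e-01 3.990e-02 8.810e-02 1.393e+03] [4.524e-01 1.329e-01 4.525e-01 1.326e-01 3.800e-02 8.750e-02 1.560e+02]
lid48 [4.508e-01 1.324e-01 4.511e-01 1.317e-01 4.840e-02 6.600e-02 7.960e+02] [4.505e-01 1.329e-01 4.499e-01 1.335e-01 4.870e-02 6.540e-02 7.500e+01]
lid58 [4.522e-01 1.324e-01 4.526e-01 1.320e-01 5.840e-02 4.400e-02 8.650e+02] [4.516e-01 1.325e-01 4.512e-01 1.325e-01 5.850e-02 4.360e-02 8.700e+01]
lid68 [4.527e-01 1.336e-01 4.530e-01 1.329e-01 6.800e-02 2.200e-02 7.930e+02] [4.521e-01 1.342e-01 4.524e-01 1.341e-01 6.800e-02 2.150e-02 1.070e+02]
jar68 [ 4.526e-01 -2.215e-01  4.527e-01 -2.215e-01  6.210e-02  6.630e-02
  8.890e+02] [ 4.531e-01 -2.211e-01  4.529e-01 -2.210e-01  6.190e-02  6.480e-02
  9.200e+01]
jar58 [ 5.462e-01 -1.179e-01  5.726e-01 -1.152e-01  1.580e-02  5.570e-02
  2.400e+01] [ 5.969e-01 -1.145e-01  5.967e-01 -1.155e-01  5.240e-02  5.670e-02
  7.800e+01]
jar48 None [6.074e-01 5.440e-02 6.070e-01 5.460e-02 4.260e-02 4.910e-02 6.400e+01]
jar38 [ 4.580e-01 -5.250e-02  4.581e-01 -5.240e-02  3.200e-02  4.200e-02
  3.490e+02] [ 4.577e-01 -5.340e-02  4.581e-01 -5.240e-02  3.140e-02  4.140e-02
  3.800e+01]
```

Request:
carry_out(
  travel=[
    [1.2, -5, 2],
    [2.4, -10.5, 5],
    [3.8, -16, 8],
    [5, -21, 10],
    [5.8, -23.9, 12],
  ],
  angular=[
    [0, 0, 0],
    [0, 0, 0],
    [0, 0, 0],
    [0, 0, 0],
    [0, 0, 0],
  ],
)

```text
t: 2.52
position: [0.4535, 0.1298, 0.1779]
eef_rot: [[1.0, -0.0, 0.0], [-0.0, -1.0, -0.0], [0.0, 0.0, -1.0]]
ft_force: [-0.2, 0.4, -0.7]
finger_gap: 0.998
finger_force: 0.0
```

```bash
cat >> h.py <<'E'
def delta(x,y,z):
    s=robot.sense();R=np.array(s['eef_rot']);print(round(s['t'],2),np.round(s['position'],4),'yaw',np.round(np.degrees(np.arctan2(R[1,0],R[0,0])),2),'cm',np.round(R.T@(np.array([x,y,z])-s['position'])*100,2))
E
python3 -c "
from h import *
delta(.4525,.1328,.069);delta(.4525,.1328,.069)"
```

```text
2.52 [0.4535 0.1298 0.1779] yaw -0.03 cm [-0.1  -0.3  10.89]
2.52 [0.4535 0.1298 0.1779] yaw -0.03 cm [-0.1  -0.3  10.89]
```

Request:
carry_out(
  travel=[
    [-0.1, -0.1, 3],
    [-0.1, -0.1, 7],
    [-0.1, -0.1, 9],
    [-0.1, -0.1, 9],
    [-0.1, -0.1, 9],
  ],
  angular=[
    [0, 0, 0],
    [0, 0, 0],
    [0, 0, 0],
    [0, 0, 0],
    [0, 0, 0],
  ],
)

```text
t: 3.15
position: [0.453, 0.1293, 0.0896]
eef_rot: [[1.0, -0.002, 0.001], [-0.002, -1.0, -0.0], [0.001, 0.0, -1.0]]
ft_force: [0.1, -1.1, 0.5]
finger_gap: 1.001
finger_force: 0.0
```

```bash
python3 -c "
from h import *
delta(.4525,.1328,.069)"
```

```text
3.15 [0.453  0.1293 0.0896] yaw -0.11 cm [-0.06 -0.35  2.06]
```

Request:
carry_out(
  travel=[
    [0, -0.3, 1],
    [0, -0.3, 2],
    [0, -0.3, 2.1],
    [0, -0.3, 2.1],
    [0, -0.3, 2.1],
  ],
  angular=[
    [0, 0, 0],
    [0, 0, 0],
    [0, 0, 0],
    [0, 0, 0],
    [0, 0, 0],
  ],
)

```text
t: 3.78
position: [0.4522, 0.1333, 0.0679]
eef_rot: [[1.0, -0.0, 0.0], [-0.0, -1.0, 0.0], [0.0, -0.0, -1.0]]
ft_force: [0.2, -0.2, 0.2]
finger_gap: 1.0
finger_force: 0.0
```

Request:
carry_out(
  travel=[
    [0, 0, 0],
    [0, 0, 0],
    [0, 0, 0],
    [0, 0, 0],
    [0, 0, 0],
  ],
  angular=[
    [0, 0, 0],
    [0, 0, 0],
    [0, 0, 0],
    [0, 0, 0],
    [0, 0, 0],
  ],
  grip=3.0,
  grip_force=20,
)

```text
t: 4.4
position: [0.452, 0.1333, 0.0677]
eef_rot: [[1.0, -0.0, 0.0], [-0.0, -1.0, 0.0], [0.0, -0.0, -1.0]]
ft_force: [0.0, 0.3, 0.6]
finger_gap: 0.456
finger_force: 0.2
```

Request:
carry_out(
  travel=[
    [0, 0, 0],
    [0, 0, 0],
    [0, 0, 0],
    [0, 0, -1.5],
    [0, 0, -4],
  ],
  angular=[
    [0, 0, 0],
    [0, 0, 0],
    [0, 0, 0],
    [0, 0, 0],
    [0, 0, 0],
  ],
)

```text
t: 5.03
position: [0.4513, 0.1332, 0.1081]
eef_rot: [[1.0, -0.0, -0.002], [-0.0, -1.0, -0.0], [-0.002, 0.0, -1.0]]
ft_force: [0.8, 0.2, -0.7]
finger_gap: 0.421
finger_force: 20.0
```

Request:
carry_out(
  travel=[
    [0, 1, -2],
    [0, 5, -3],
    [0.2, 10, -3],
    [0.5, 15, -3],
    [0.5, 18.6, -3],
  ],
  angular=[
    [0, 0, 0],
    [0, 0, 0],
    [0, 0, 0],
    [0, 0, 0],
    [0, 0, 0],
  ],
)

```text
t: 5.65
position: [0.4572, -0.0548, 0.1389]
eef_rot: [[1.0, -0.001, 0.001], [-0.001, -1.0, -0.001], [0.001, 0.001, -1.0]]
ft_force: [0.4, 0.2, -0.5]
finger_gap: 0.422
finger_force: 20.0
```

```bash
python3 - <<'E'
from h import *
delta(.4580,-.0525,.036)
s=robot.sense();print(s['finger_gap'],s['finger_force'])
p,d=save('wrist','w2'); P=cloud('wrist',d,s)
print(circ(P,(.458,-.0525),.042,.032))
z=s['position'][2]+.019
print('held',circ(P,s['position'][:2],z,.038,band=.006))
E
```

```text
5.65 [ 0.4572 -0.0548  0.1389] yaw -0.08 cm [ 0.06 -0.24 10.29]
0.4216381593238917 20.000270046293736
[ 4.588e-01 -5.020e-02  4.587e-01 -5.020e-02  3.200e-02  4.230e-02
  8.100e+02]
held [ 4.584e-01 -5.160e-02  4.666e-01 -5.490e-02  6.540e-02  1.600e-01
  8.592e+03]
```

View pics/w2.png

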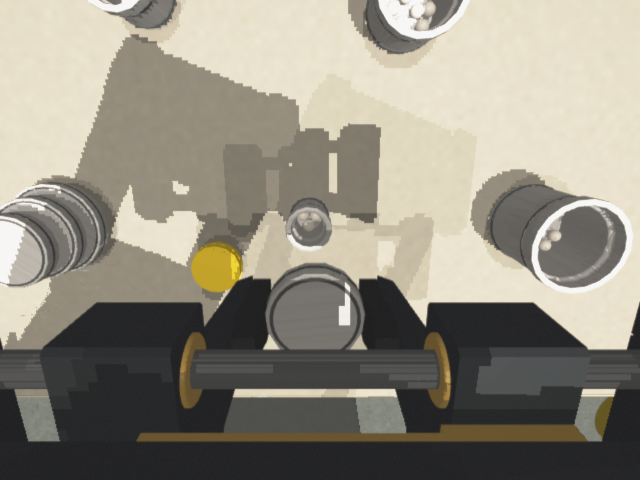

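The wrist picture shows lid 38 held level at (316,312), and jar 38 at (308,222) ahead of it. Next I descend part-way and measure the lid against the jar in a settled frame.

Request:
carry_out(
  travel=[
    [0, 0, 1.5],
    [0, 0, 3],
    [0, -0.2, 5],
    [0, -0.2, 5],
    [0, -0.2, 5],
  ],
  angular=[
    [0, 0, 0],
    [0, 0, 0],
    [0, 0, 0],
    [0, 0, 0],
    [0, 0, 0],
  ],
)

```text
t: 6.32
position: [0.4569, -0.05, 0.0877]
eef_rot: [[1.0, 0.001, -0.001], [0.001, -1.0, 0.0], [-0.001, -0.0, -1.0]]
ft_force: [0.4, 0.2, -0.9]
finger_gap: 0.426
finger_force: 20.0
```

```bash
cat >> h.py <<'E'
def held(P,s,D):
    p=np.array(s['position'])
    m=(abs(P[...,2]-p[2]-.019)<.008)&(np.hypot(P[...,0]-p[0],P[...,1]-p[1])<D/2+.004)
    X=P[m]; z=np.percentile(X[:,2],50)
    return circ(P,p[:2],z,D,win=D/2+.003,band=.002)
def look(jar,D,dz=-.006,fn='wl'):
    c,z,JD=THINGS[jar]; s=robot.sense(); delta(c[0],c[1],z+dz)
    p,d=save('wrist',fn); P=cloud('wrist',d,s)
    print('jar',circ(P,c,z,JD),'lid',held(P,s,D),'gap',round(s['finger_gap']*88,1),s['finger_force'],'F',np.round(s['ft_force'],1))
E
python3 -c "
from h import *
look('jar38',.038);look('jar38',.038)"
```

```text
6.33 [ 0.4569 -0.05    0.0877] yaw 0.05 cm [0.11 0.3  5.17]
jar [ 4.585e-01 -5.010e-02  4.588e-01 -5.000e-02  3.200e-02  4.220e-02
  8.560e+02] lid [ 4.576e-01 -5.040e-02  4.569e-01 -5.010e-02  4.410e-02  1.088e-01
  6.706e+03] gap 37.5 19.99959334731102 F [ 0.4  0.2 -0.9]
6.38 [ 0.4572 -0.0503  0.088 ] yaw 0.03 cm [0.08 0.27 5.2 ]
jar [ 4.586e-01 -5.010e-02  4.587e-01 -5.000e-02  3.200e-02  4.230e-02
  8.500e+02] lid [ 4.577e-01 -4.930e-02  4.573e-01 -5.030e-02  4.410e-02  1.092e-01
  6.705e+03] gap 37.2 19.999631624668837 F [ 1.1 -0.4 -1.4]
```

Request:
carry_out(
  travel=[
    [0.1, 0, 1.5],
    [0.1, 0, 3],
    [0.1, 0, 4.2],
    [0.1, 0, 4.8],
    [0.1, 0, 5.3],
  ],
  angular=[
    [0, 0, 0],
    [0, 0, 0],
    [0, 0, 0],
    [0, 0, 0],
    [0, 0, 0],
  ],
)

```text
t: 7.05
position: [0.4578, -0.0508, 0.0342]
eef_rot: [[1.0, -0.001, -0.0], [-0.001, -1.0, 0.0], [-0.0, -0.0, -1.0]]
ft_force: [0.2, 0.3, -1.1]
finger_gap: 0.421
finger_force: 20.0
```

```bash
python3 -c "
from h import *
look('jar38',.038)"
```

```text
7.05 [ 0.4578 -0.0508  0.0342] yaw -0.03 cm [ 0.02  0.22 -0.18]
jar [ 4.614e-01 -4.640e-02  4.673e-01 -5.300e-02  5.920e-02  4.320e-02
  6.320e+02] lid [ 4.584e-01 -5.020e-02  4.578e-01 -5.080e-02  4.400e-02  5.530e-02
  6.692e+03] gap 37.0 19.99961854889989 F [ 0.2  0.3 -1.1]
```

Request:
carry_out(
  travel=[
    [0, 0, 0.1],
    [0, 0, 0.1],
    [0, 0, 0.1],
    [0, 0, 0.1],
    [0, 0, 0.1],
  ],
  angular=[
    [0, 0, 0],
    [0, 0, 0],
    [0, 0, 0],
    [0, 0, 0],
    [0, 0, 0],
  ],
)

```text
t: 7.72
position: [0.458, -0.0508, 0.0339]
eef_rot: [[1.0, -0.0, 0.0], [-0.0, -1.0, -0.0], [0.0, 0.0, -1.0]]
ft_force: [0.8, -0.4, -0.5]
finger_gap: 0.419
finger_force: 20.0
```

Request:
carry_out(
  travel=[
    [0, 0, 0],
    [0, 0, 0],
    [0, 0, 0],
    [0, 0, 0],
    [0, 0, 0],
  ],
  angular=[
    [0, 0, 0],
    [0, 0, 0],
    [0, 0, 0],
    [0, 0, 0],
    [0, 0, 0],
  ],
  grip=8.8,
)

```text
t: 8.35
position: [0.4579, -0.0507, 0.0337]
eef_rot: [[1.0, -0.0, -0.0], [-0.0, -1.0, 0.0], [-0.0, -0.0, -1.0]]
ft_force: [0.2, 0.4, 0.4]
finger_gap: 0.961
finger_force: 0.0
```

Request:
carry_out(
  travel=[
    [0, 0, -0.5],
    [0, 0, -3],
    [0, 0, -6],
    [0, 0, -9],
    [0, 0, -12],
  ],
  angular=[
    [0, 0, 0],
    [0, 0, 0],
    [0, 0, 0],
    [0, 0, 0],
    [0, 0, 0],
  ],
)

```text
t: 8.98
position: [0.4579, -0.0507, 0.155]
eef_rot: [[1.0, -0.0, 0.0], [-0.0, -1.0, -0.0], [0.0, 0.0, -1.0]]
ft_force: [-0.3, -0.6, -0.1]
finger_gap: 0.997
finger_force: 0.0
```

Request:
carry_out(
  travel=[
    [0, -4, 0],
    [0, -9, 0],
    [-0.2, -14, 0],
    [-0.4, -17, 0],
    [-0.5, -18.1, 0],
  ],
  angular=[
    [0, 0, 0],
    [0, 0, 0],
    [0, 0, 0],
    [0, 0, 0],
    [0, 0, 0],
  ],
)

```text
t: 9.6
position: [0.4527, 0.1316, 0.154]
eef_rot: [[1.0, 0.002, 0.0], [0.002, -1.0, 0.0], [0.0, -0.0, -1.0]]
ft_force: [1.2, -1.0, 0.9]
finger_gap: 0.998
finger_force: 0.0
```

```bash
python3 - <<'E'
from h import *
delta(.452,.1325,.047)
s=robot.sense();p,d=save('wrist','w3'); P=cloud('wrist',d,s); save('side','s3')
for n in ['lid48','lid58','lid68']:
    c,z,D=THINGS[n]; print(n,circ(P,c,z,D))
print('lid38 on jar',circ(P,(.458,-.051),.054,.038))
m=(np.hypot(P[...,0]-.458,P[...,1]+.051)<.017)&(P[...,2]>.045)
A=np.c_[P[m][:,:2],np.ones(m.sum())];print(m.sum(),np.linalg.lstsq(A,P[m][:,2],rcond=None)[0] if m.sum() else '')
cv2.imwrite('pics/c3.png',np.hstack([p[:,:,::-1][::1],cv2.imread('pics/s3.png')])[:, :, :])
a=cv2.resize(p[:,:,::-1],(400,300));b=cv2.resize(cv2.imread('pics/s3.png')[200:380,220:460],(400,300));cv2.imwrite('pics/c3.png',np.hstack([a,b]))
E
```

```text
9.6 [0.4527 0.1316 0.154 ] yaw 0.12 cm [-0.07 -0.09 10.7 ]
lid48 [4.510e-01 1.355e-01 4.511e-01 1.353e-01 4.830e-02 6.690e-02 3.966e+03]
lid58 [4.522e-01 1.351e-01 4.525e-01 1.351e-01 5.790e-02 4.470e-02 1.294e+03]
lid68 [4.526e-01 1.362e-01 4.529e-01 1.364e-01 6.810e-02 2.270e-02 1.155e+03]
lid38 on jar [ 4.584e-01 -4.980e-02  4.588e-01 -5.010e-02  3.950e-02  5.510e-02
  2.519e+03]
1883 [-0.00016617  0.00456381  0.0555673 ]
```

View pics/c3.png

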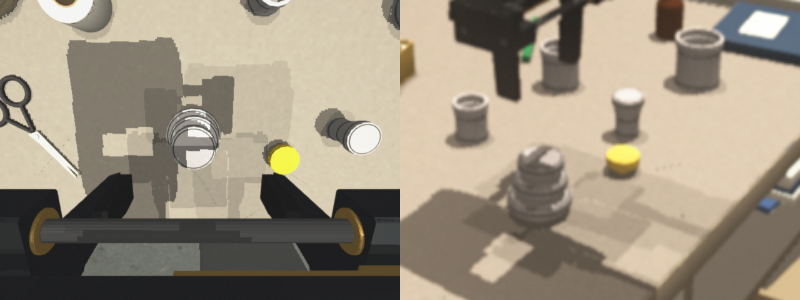

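The left panel shows the stack, now topped by lid 48, at (193,148), and the right panel shows lid 38 seated flat on its jar at (628,110). Next is lid 48.

Request:
carry_out(
  travel=[
    [-0.2, -0.35, 3],
    [-0.2, -0.35, 6],
    [-0.2, -0.35, 9],
    [-0.2, -0.35, 10.4],
    [-0.2, -0.35, 10.7],
  ],
  angular=[
    [0, 0, 0],
    [0, 0, 0],
    [0, 0, 0],
    [0, 0, 0],
    [0, 0, 0],
  ],
)

```text
t: 10.32
position: [0.4508, 0.133, 0.0462]
eef_rot: [[1.0, -0.002, -0.001], [-0.002, -1.0, -0.0], [-0.001, 0.0, -1.0]]
ft_force: [0.2, -0.7, 0.4]
finger_gap: 0.994
finger_force: 0.0
```

Request:
carry_out(
  travel=[
    [0, 0, 0],
    [0, 0, 0],
    [0, 0, 0],
    [0, 0, 0],
    [0, 0, 0],
  ],
  angular=[
    [0, 0, 0],
    [0, 0, 0],
    [0, 0, 0],
    [0, 0, 0],
    [0, 0, 0],
  ],
  grip=4.0,
)

```text
t: 10.95
position: [0.4513, 0.1339, 0.0471]
eef_rot: [[1.0, -0.0, 0.001], [-0.0, -1.0, 0.0], [0.001, -0.0, -1.0]]
ft_force: [-0.8, 0.5, 2.4]
finger_gap: 0.538
finger_force: 20.0
```

```bash
python3 -c "
from h import *
delta(.4507,.135,.047);s=robot.sense();print(s['finger_gap']*88,s['finger_force'])"
```

```text
10.95 [0.4513 0.1339 0.0471] yaw -0.02 cm [-0.06 -0.11  0.01]
47.30742205470484 20.00007513910532
```

Request:
carry_out(
  travel=[
    [0, 0, -1],
    [0, 0, -3],
    [0, 0, -6],
    [0, 0, -8],
    [2, 0, -8],
  ],
  angular=[
    [0, 0, 0],
    [0, 0, 0],
    [0, 0, 0],
    [0, 0, 0],
    [0, 0, 0],
  ],
)

```text
t: 11.58
position: [0.4715, 0.134, 0.1289]
eef_rot: [[1.0, 0.0, 0.003], [0.0, -1.0, 0.0], [0.003, -0.0, -1.0]]
ft_force: [0.9, -0.5, -1.5]
finger_gap: 0.539
finger_force: 20.0
```

Request:
carry_out(
  travel=[
    [4, 2, 0],
    [8, 4, 0],
    [11, 6, 1],
    [13.5, 7.8, 2],
    [13.5, 7.8, 3],
  ],
  angular=[
    [0, 0, 0],
    [0, 0, 0],
    [0, 0, 0],
    [0, 0, 0],
    [0, 0, 0],
  ],
)

```text
t: 12.2
position: [0.6073, 0.0542, 0.0967]
eef_rot: [[1.0, -0.002, 0.001], [-0.002, -1.0, -0.0], [0.001, 0.0, -1.0]]
ft_force: [-0.7, 0.1, -1.6]
finger_gap: 0.535
finger_force: 20.0
```

```bash
python3 -c "
from h import *
look('jar48',.048,-.009);look('jar48',.048,-.009)"
```

```text
12.2 [0.6073 0.0542 0.0967] yaw -0.14 cm [-0.14 -0.08  5.57]
jar [6.080e-01 5.700e-02 6.085e-01 5.700e-02 4.170e-02 5.020e-02 9.400e+02] lid [6.070e-01 5.500e-02 6.075e-01 5.420e-02 5.390e-02 1.164e-01 9.616e+03] gap 47.0 19.999921415001154 F [-0.7  0.1 -1.6]
12.25 [0.605  0.0553 0.0947] yaw -0.09 cm [0.12 0.03 5.37]
jar [6.081e-01 5.710e-02 6.086e-01 5.710e-02 4.160e-02 5.020e-02 1.009e+03] lid [6.048e-01 5.620e-02 6.059e-01 5.530e-02 5.360e-02 1.145e-01 9.586e+03] gap 47.2 20.000059604644775 F [-1.1  0.  -2.5]
```

Request:
carry_out(
  travel=[
    [0.2, -0.1, 1],
    [0.2, -0.1, 2.5],
    [0.2, -0.1, 2.5],
    [0.2, -0.1, 2.5],
    [0.2, -0.1, 2.5],
  ],
  angular=[
    [0, 0, 0],
    [0, 0, 0],
    [0, 0, 0],
    [0, 0, 0],
    [0, 0, 0],
  ],
)

```text
t: 12.92
position: [0.6083, 0.0567, 0.0722]
eef_rot: [[1.0, -0.0, 0.001], [-0.0, -1.0, -0.0], [0.001, 0.0, -1.0]]
ft_force: [-0.6, -0.1, -1.8]
finger_gap: 0.543
finger_force: 20.0
```

```bash
python3 -c "
from h import *
look('jar48',.048,-.008)"
```

```text
12.93 [0.6083 0.0567 0.0722] yaw -0.02 cm [-0.24  0.17  3.02]
jar [6.081e-01 5.720e-02 6.148e-01 5.740e-02 3.950e-02 5.020e-02 9.020e+02] lid [6.086e-01 5.830e-02 6.087e-01 5.670e-02 5.390e-02 9.200e-02 9.583e+03] gap 47.8 20.000057760626078 F [-0.6 -0.1 -1.8]
```

Aligned. Lowering 3.0 cm.

Request:
carry_out(
  travel=[
    [0, 0, 1],
    [0, 0, 2],
    [0, 0, 2.5],
    [0, 0, 2.9],
    [0, 0, 2.9],
  ],
  angular=[
    [0, 0, 0],
    [0, 0, 0],
    [0, 0, 0],
    [0, 0, 0],
    [0, 0, 0],
  ],
)

```text
t: 13.6
position: [0.6085, 0.0567, 0.0431]
eef_rot: [[1.0, -0.0, 0.001], [-0.0, -1.0, -0.0], [0.001, 0.0, -1.0]]
ft_force: [-0.5, 0.9, 1.1]
finger_gap: 0.541
finger_force: 20.0
```

```bash
python3 -c "
from h import *
look('jar48',.048,-.008)"
```

```text
13.6 [0.6085 0.0567 0.0431] yaw -0.02 cm [-0.25  0.17  0.11]
jar [6.114e-01 5.850e-02 6.179e-01 5.510e-02 6.800e-02 5.150e-02 6.620e+02] lid [6.086e-01 5.860e-02 6.089e-01 5.670e-02 5.380e-02 6.300e-02 9.590e+03] gap 47.6 20.000170469284058 F [-0.5  0.9  1.1]
```

Request:
carry_out(
  travel=[
    [0, 0, 0.05],
    [0, 0, 0.05],
    [0, 0, 0.05],
    [0, 0, 0.05],
    [0, 0, 0.05],
  ],
  angular=[
    [0, 0, 0],
    [0, 0, 0],
    [0, 0, 0],
    [0, 0, 0],
    [0, 0, 0],
  ],
  grip=8.8,
)

```text
t: 14.28
position: [0.6079, 0.0567, 0.0422]
eef_rot: [[1.0, -0.0, -0.0], [-0.0, -1.0, 0.0], [-0.0, -0.0, -1.0]]
ft_force: [-0.4, 0.4, 0.2]
finger_gap: 0.995
finger_force: 0.0
```

Request:
carry_out(
  travel=[
    [0, 0, -0.5],
    [0, 0, -3],
    [0, 0, -6],
    [0, 0, -9],
    [0, 0, -10],
  ],
  angular=[
    [0, 0, 0],
    [0, 0, 0],
    [0, 0, 0],
    [0, 0, 0],
    [0, 0, 0],
  ],
)

```text
t: 14.9
position: [0.6093, 0.0566, 0.1447]
eef_rot: [[1.0, -0.0, 0.004], [-0.0, -1.0, -0.0], [0.004, 0.0, -1.0]]
ft_force: [0.1, 0.5, -0.6]
finger_gap: 1.001
finger_force: 0.0
```

Request:
carry_out(
  travel=[
    [-4, -2, 0],
    [-8, -4, 0],
    [-12, -6, 0],
    [-15.6, -7.8, 0],
    [-15.6, -7.8, 0],
  ],
  angular=[
    [0, 0, 0],
    [0, 0, 0],
    [0, 0, 0],
    [0, 0, 0],
    [0, 0, 0],
  ],
)

```text
t: 15.52
position: [0.4492, 0.1358, 0.1412]
eef_rot: [[1.0, 0.002, -0.003], [0.002, -1.0, 0.0], [-0.003, -0.0, -1.0]]
ft_force: [-0.3, -0.2, -0.3]
finger_gap: 0.995
finger_force: 0.0
```

```bash
python3 - <<'E'
from h import *
robot.capture('side')
delta(.452,.1350,.025)
s=robot.sense();p,d=save('wrist','w4'); P=cloud('wrist',d,s); save('top','t4');Q=cloud('top',np.load('pics/t4_d.npy'))
for n in ['lid58','lid68']:
    c,z,D=THINGS[n]; print(n,circ(P,c,z,D))
print('lid48 on jar',circ(P,(.608,.057),.062,.048),circ(Q,(.608,.055),.062,.048))
m=(np.hypot(P[...,0]-.608,P[...,1]-.057)<.022)&(P[...,2]>.055)
A=np.c_[P[m][:,:2],np.ones(m.sum())];print(m.sum(),np.linalg.lstsq(A,P[m][:,2],rcond=None)[0] if m.sum() else '')
E
```

```text
15.57 [0.4511 0.1352 0.1419] yaw 0.06 cm [ 0.09  0.02 11.69]
lid58 [4.524e-01 1.351e-01 4.525e-01 1.352e-01 5.810e-02 4.490e-02 5.430e+03]
lid68 [4.527e-01 1.364e-01 4.531e-01 1.365e-01 6.810e-02 2.260e-02 1.267e+03]
lid48 on jar [5.609e-01 5.760e-02 5.848e-01 5.750e-02 1.520e-02 6.000e-02 7.000e+01] [6.068e-01 5.460e-02 6.070e-01 5.460e-02 4.790e-02 6.150e-02 2.300e+02]
0
```

Request:
carry_out(
  travel=[
    [0.1, 0, 3],
    [0.1, 0, 7],
    [0.1, 0, 10],
    [0.1, 0, 11.3],
    [0.1, 0, 11.7],
  ],
  angular=[
    [0, 0, 0],
    [0, 0, 0],
    [0, 0, 0],
    [0, 0, 0],
    [0, 0, 0],
  ],
)

```text
t: 16.3
position: [0.4534, 0.1344, 0.0247]
eef_rot: [[1.0, -0.001, -0.001], [-0.001, -1.0, -0.0], [-0.001, 0.0, -1.0]]
ft_force: [-0.3, 0.3, 0.6]
finger_gap: 0.998
finger_force: 0.0
```

Request:
carry_out(
  travel=[
    [0, 0, 0],
    [0, 0, 0],
    [0, 0, 0],
    [0, 0, 0],
    [0, 0, 0],
  ],
  angular=[
    [0, 0, 0],
    [0, 0, 0],
    [0, 0, 0],
    [0, 0, 0],
    [0, 0, 0],
  ],
  grip=5.0,
  grip_force=25,
)

```text
t: 16.92
position: [0.4536, 0.1348, 0.0259]
eef_rot: [[1.0, -0.0, 0.001], [-0.0, -1.0, 0.0], [0.001, -0.0, -1.0]]
ft_force: [-0.8, -0.8, 6.0]
finger_gap: 0.652
finger_force: 25.0
```

Request:
carry_out(
  travel=[
    [0, 0, 0],
    [0, 0, -2],
    [0, 0, -6],
    [0, 0, -10],
    [0, 0, -11],
  ],
  angular=[
    [0, 0, 0],
    [0, 0, 0],
    [0, 0, 0],
    [0, 0, 0],
    [0, 0, 0],
  ],
)

```text
t: 17.55
position: [0.4544, 0.1349, 0.1373]
eef_rot: [[1.0, -0.0, 0.004], [-0.0, -1.0, 0.0], [0.004, -0.0, -1.0]]
ft_force: [0.4, -0.4, -1.0]
finger_gap: 0.653
finger_force: 25.0
```

```bash
python3 -c "
from h import *
s=robot.sense();print(s['finger_gap']*88,s['finger_force']);delta(.597,-.113,.110)"
```

```text
57.45715449937927 25.00015838071704
17.55 [0.4544 0.1349 0.1373] yaw -0.02 cm [14.25 24.78  2.79]
```

Request:
carry_out(
  travel=[
    [2, 4, 0],
    [5, 9, 0],
    [8, 14, 0],
    [11, 19.5, 0],
    [14.2, 24.8, 0],
  ],
  angular=[
    [0, 0, 0],
    [0, 0, 0],
    [0, 0, 0],
    [0, 0, 0],
    [0, 0, 0],
  ],
)

```text
t: 18.18
position: [0.5946, -0.1148, 0.133]
eef_rot: [[1.0, -0.001, -0.003], [-0.001, -1.0, 0.001], [-0.003, -0.001, -1.0]]
ft_force: [0.7, 0.8, -1.9]
finger_gap: 0.646
finger_force: 25.0
```

Request:
carry_out(
  travel=[
    [0, 0, 1],
    [0, 0, 2.5],
    [0, 0, 3],
    [0, 0, 3],
    [0, 0, 3],
  ],
  angular=[
    [0, 0, 0],
    [0, 0, 0],
    [0, 0, 0],
    [0, 0, 0],
    [0, 0, 0],
  ],
)

```text
t: 18.8
position: [0.5951, -0.1126, 0.1058]
eef_rot: [[1.0, 0.001, 0.001], [0.001, -1.0, -0.0], [0.001, 0.0, -1.0]]
ft_force: [0.1, -0.1, -1.8]
finger_gap: 0.647
finger_force: 25.0
```

```bash
python3 -c "
from h import *
look('jar58',.058,-.007);look('jar58',.058,-.007)"
```

```text
18.8 [ 0.5951 -0.1126  0.1058] yaw 0.05 cm [0.18 0.24 5.48]
jar [ 5.979e-01 -1.130e-01  5.995e-01 -1.131e-01  5.160e-02  5.840e-02
  1.117e+03] lid [ 5.9390e-01 -1.1180e-01  5.9580e-01 -1.1250e-01  6.3600e-02  1.2470e-01
  1.2887e+04] gap 57.0 24.99998576939106 F [ 0.1 -0.1 -1.8]
18.85 [ 0.5953 -0.1128  0.1059] yaw 0.03 cm [0.17 0.21 5.49]
jar [ 5.978e-01 -1.128e-01  5.983e-01 -1.129e-01  5.190e-02  5.830e-02
  1.116e+03] lid [ 5.9390e-01 -1.1200e-01  5.9650e-01 -1.1290e-01  6.3500e-02  1.2480e-01
  1.2902e+04] gap 56.8 25.000159721821547 F [-0.3 -0.  -1.8]
```

Request:
carry_out(
  travel=[
    [0.35, 0.05, 1],
    [0.35, 0.05, 2.5],
    [0.35, 0.05, 2.8],
    [0.35, 0.05, 2.8],
    [0.35, 0.05, 2.8],
  ],
  angular=[
    [0, 0, 0],
    [0, 0, 0],
    [0, 0, 0],
    [0, 0, 0],
    [0, 0, 0],
  ],
)

```text
t: 19.52
position: [0.5986, -0.114, 0.0775]
eef_rot: [[1.0, -0.0, 0.0], [-0.0, -1.0, -0.0], [0.0, 0.0, -1.0]]
ft_force: [0.0, 0.6, -1.9]
finger_gap: 0.649
finger_force: 25.0
```

```bash
python3 -c "
from h import *
look('jar58',.058,-.007)"
```

```text
19.52 [ 0.5986 -0.114   0.0775] yaw -0.03 cm [-0.17  0.1   2.64]
jar [ 5.980e-01 -1.129e-01  6.073e-01 -1.122e-01  4.850e-02  5.830e-02
  1.008e+03] lid [ 5.9740e-01 -1.1280e-01  5.9980e-01 -1.1400e-01  6.3500e-02  9.6400e-02
  1.2884e+04] gap 57.1 24.99987591058016 F [ 0.   0.6 -1.9]
```

Request:
carry_out(
  travel=[
    [0, 0, 1],
    [0, 0, 1.8],
    [0, 0, 2.3],
    [0, 0, 2.5],
    [0, 0, 2.55],
  ],
  angular=[
    [0, 0, 0],
    [0, 0, 0],
    [0, 0, 0],
    [0, 0, 0],
    [0, 0, 0],
  ],
)

```text
t: 20.2
position: [0.5984, -0.1138, 0.052]
eef_rot: [[1.0, -0.0, -0.0], [-0.0, -1.0, 0.0], [-0.0, -0.0, -1.0]]
ft_force: [-2.3, 1.0, 2.3]
finger_gap: 0.647
finger_force: 25.0
```

```bash
python3 -c "
from h import *
look('jar58',.058,-.007)"
```

```text
20.2 [ 0.5984 -0.1138  0.052 ] yaw -0.02 cm [-0.14  0.12  0.1 ]
jar [ 6.007e-01 -1.133e-01  6.079e-01 -1.151e-01  7.920e-02  5.950e-02
  6.960e+02] lid [ 5.9740e-01 -1.1310e-01  5.9920e-01 -1.1380e-01  6.3600e-02  7.0900e-02
  1.2857e+04] gap 57.0 25.000019408762455 F [-2.3  1.   2.3]
```

Request:
carry_out(
  travel=[
    [0, 0, 0],
    [0, 0, 0],
    [0, 0, 0],
    [0, 0, 0],
    [0, 0, 0],
  ],
  angular=[
    [0, 0, 0],
    [0, 0, 0],
    [0, 0, 0],
    [0, 0, 0],
    [0, 0, 0],
  ],
  grip=8.8,
)

```text
t: 20.88
position: [0.5984, -0.1138, 0.0517]
eef_rot: [[1.0, -0.0, 0.0], [-0.0, -1.0, -0.0], [0.0, 0.0, -1.0]]
ft_force: [0.6, 0.3, 0.5]
finger_gap: 1.001
finger_force: 0.0
```

Request:
carry_out(
  travel=[
    [0, 0, -0.5],
    [0, 0, -3],
    [0, 0, -6],
    [0, 0, -9],
    [0, 0, -9],
  ],
  angular=[
    [0, 0, 0],
    [0, 0, 0],
    [0, 0, 0],
    [0, 0, 0],
    [0, 0, 0],
  ],
)

```text
t: 21.5
position: [0.6004, -0.1145, 0.1449]
eef_rot: [[1.0, -0.0, 0.006], [-0.0, -1.0, -0.002], [0.006, 0.002, -1.0]]
ft_force: [-0.2, -0.8, -0.2]
finger_gap: 0.998
finger_force: 0.0
```

Request:
carry_out(
  travel=[
    [-3, -5, 0],
    [-6, -10, 0],
    [-9, -15, 0],
    [-12, -20, 0],
    [-14.6, -25, 0],
  ],
  angular=[
    [0, 0, 0],
    [0, 0, 0],
    [0, 0, 0],
    [0, 0, 0],
    [0, 0, 0],
  ],
)

```text
t: 22.12
position: [0.4505, 0.1376, 0.1406]
eef_rot: [[1.0, -0.001, -0.002], [-0.001, -1.0, 0.0], [-0.002, -0.0, -1.0]]
ft_force: [0.6, 0.8, -0.1]
finger_gap: 1.003
finger_force: 0.0
```

```bash
python3 - <<'E'
from h import *
save('top','t5');Q=cloud('top',np.load('pics/t5_d.npy')); robot.capture('side');robot.capture('side')
delta(.4527,.1362,.004)
s=robot.sense();p,d=save('wrist','w5'); P=cloud('wrist',d,s)
c,z,D=THINGS['lid68']; print('lid68',circ(P,c,z,D))
print('lid58 on jar',circ(Q,(.597,-.115),.070,.058),'48',circ(Q,(.608,.055),.062,.048))
E
```

```text
22.27 [0.4505 0.138  0.1407] yaw 0.23 cm [ 0.24  0.18 13.67]
lid68 [4.529e-01 1.363e-01 4.530e-01 1.364e-01 6.820e-02 2.290e-02 6.482e+03]
lid58 on jar [ 5.961e-01 -1.151e-01  5.961e-01 -1.150e-01  5.820e-02  6.910e-02
  3.500e+02] 48 [6.068e-01 5.510e-02 6.070e-01 5.490e-02 4.780e-02 6.100e-02 2.330e+02]
```

Request:
carry_out(
  travel=[
    [0.2, 0.15, 4],
    [0.2, 0.15, 8],
    [0.2, 0.15, 10],
    [0.2, 0.15, 11],
    [0.2, 0.15, 11],
  ],
  angular=[
    [0, 0, 0],
    [0, 0, 0],
    [0, 0, 0],
    [0, 0, 0],
    [0, 0, 0],
  ],
)

```text
t: 22.95
position: [0.4547, 0.1339, 0.0312]
eef_rot: [[1.0, -0.002, -0.001], [-0.002, -1.0, -0.0], [-0.001, 0.0, -1.0]]
ft_force: [-0.3, -0.8, -0.1]
finger_gap: 0.997
finger_force: 0.0
```

```bash
python3 -c "
from h import *
delta(.4527,.1362,.005)"
```

```text
22.95 [0.4547 0.1339 0.0312] yaw -0.1 cm [-0.19 -0.23  2.62]
```

Request:
carry_out(
  travel=[
    [-0.15, -0.2, 1],
    [-0.15, -0.2, 2],
    [-0.15, -0.2, 2.5],
    [-0.15, -0.2, 2.5],
    [-0.15, -0.2, 2.5],
  ],
  angular=[
    [0, 0, 0],
    [0, 0, 0],
    [0, 0, 0],
    [0, 0, 0],
    [0, 0, 0],
  ],
)

```text
t: 23.58
position: [0.4532, 0.1368, 0.0069]
eef_rot: [[1.0, -0.0, 0.0], [-0.0, -1.0, 0.0], [0.0, -0.0, -1.0]]
ft_force: [-0.1, -0.0, -0.4]
finger_gap: 1.0
finger_force: 0.0
```

Request:
carry_out(
  travel=[
    [0, 0, 0],
    [0, 0, 0],
    [0, 0, 0],
    [0, 0, 0],
    [0, 0, 0],
  ],
  angular=[
    [0, 0, 0],
    [0, 0, 0],
    [0, 0, 0],
    [0, 0, 0],
    [0, 0, 0],
  ],
  grip=6.0,
  grip_force=30,
)

```text
t: 24.2
position: [0.4532, 0.1367, 0.0069]
eef_rot: [[1.0, -0.0, 0.0], [-0.0, -1.0, -0.0], [0.0, 0.0, -1.0]]
ft_force: [-0.5, -0.7, 2.3]
finger_gap: 0.757
finger_force: 30.0
```

Request:
carry_out(
  travel=[
    [0, 0, -1],
    [0, 0, -4],
    [0, 0, -8],
    [0, 0, -12],
    [0, 0, -14],
  ],
  angular=[
    [0, 0, 0],
    [0, 0, 0],
    [0, 0, 0],
    [0, 0, 0],
    [0, 0, 0],
  ],
)

```text
t: 24.82
position: [0.4536, 0.1369, 0.1491]
eef_rot: [[1.0, -0.0, 0.003], [-0.0, -1.0, 0.0], [0.003, -0.0, -1.0]]
ft_force: [-0.4, 0.5, -4.9]
finger_gap: 0.762
finger_force: 30.0
```

```bash
python3 -c "
from h import *
s=robot.sense();print(s['finger_gap']*88,s['finger_force']);delta(.453,-.220,.115)"
```

```text
67.02129142301183 29.999395608901978
24.82 [0.4536 0.1369 0.1491] yaw -0.02 cm [-0.05 35.69  3.4 ]
```

Request:
carry_out(
  travel=[
    [0, 4, 0],
    [0, 9, 0],
    [0, 14.5, 0],
    [0, 20, 0],
    [0, 25.5, 0],
  ],
  angular=[
    [0, 0, 0],
    [0, 0, 0],
    [0, 0, 0],
    [0, 0, 0],
    [0, 0, 0],
  ],
)

```text
t: 25.45
position: [0.4522, -0.1196, 0.1468]
eef_rot: [[1.0, -0.0, -0.0], [-0.0, -1.0, 0.001], [-0.0, -0.001, -1.0]]
ft_force: [1.3, -1.0, -4.3]
finger_gap: 0.767
finger_force: 30.0
```

Request:
carry_out(
  travel=[
    [0, 5, 0],
    [0, 10.3, 1],
    [0, 10.3, 2.5],
    [0, 10.3, 3],
    [0, 10.3, 3],
  ],
  angular=[
    [0, 0, 0],
    [0, 0, 0],
    [0, 0, 0],
    [0, 0, 0],
    [0, 0, 0],
  ],
)

```text
t: 26.08
position: [0.4523, -0.2196, 0.1161]
eef_rot: [[1.0, 0.001, -0.002], [0.001, -1.0, 0.002], [-0.002, -0.002, -1.0]]
ft_force: [-0.2, -0.4, -3.9]
finger_gap: 0.758
finger_force: 30.0
```

```bash
python3 -c "
from h import *
robot.capture('side')
look('jar68',.068,-.007);look('jar68',.068,-.007)"
```

```text
26.12 [ 0.4528 -0.2199  0.1166] yaw 0.07 cm [0.12 0.12 5.76]
jar [ 4.534e-01 -2.193e-01  4.603e-01 -2.193e-01  5.960e-02  6.630e-02
  1.059e+03] lid [ 4.5240e-01 -2.1920e-01  4.5490e-01 -2.1980e-01  7.3300e-02  1.3260e-01
  1.7366e+04] gap 67.2 29.999409019947052 F [ 0.1  0.4 -3.8]
26.18 [ 0.4531 -0.2202  0.117 ] yaw 0.07 cm [0.09 0.08 5.8 ]
jar [ 4.534e-01 -2.194e-01  4.614e-01 -2.196e-01  5.970e-02  6.630e-02
  1.048e+03] lid [ 4.5290e-01 -2.1970e-01  4.5480e-01 -2.2020e-01  7.3500e-02  1.3300e-01
  1.7363e+04] gap 66.9 29.999355375766754 F [ 0.8 -0.9 -4. ]
```

Request:
carry_out(
  travel=[
    [0, 0, 1.5],
    [0, 0, 3],
    [0, 0, 4.2],
    [0, 0, 4.9],
    [0, 0, 5.2],
  ],
  angular=[
    [0, 0, 0],
    [0, 0, 0],
    [0, 0, 0],
    [0, 0, 0],
    [0, 0, 0],
  ],
)

```text
t: 26.85
position: [0.4529, -0.2211, 0.0642]
eef_rot: [[1.0, -0.001, -0.0], [-0.001, -1.0, 0.001], [-0.0, -0.001, -1.0]]
ft_force: [0.6, 2.3, -2.6]
finger_gap: 0.764
finger_force: 30.0
```

```bash
python3 -c "
from h import *
look('jar68',.068,-.007);look('jar68',.068,-.007)"
```

```text
26.85 [ 0.4529 -0.2211  0.0642] yaw -0.04 cm [ 0.11 -0.01  0.52]
jar [ 4.557e-01 -2.202e-01  4.624e-01 -2.210e-01  9.030e-02  6.800e-02
  4.130e+02] lid [ 4.5250e-01 -2.2040e-01  4.5450e-01 -2.2110e-01  7.3400e-02  8.0100e-02
  1.7367e+04] gap 67.2 29.999421536922455 F [ 0.6  2.3 -2.6]
26.9 [ 0.4529 -0.221   0.0641] yaw -0.04 cm [0.11 0.   0.51]
jar [ 4.555e-01 -2.201e-01  4.624e-01 -2.210e-01  9.050e-02  6.790e-02
  4.150e+02] lid [ 4.5260e-01 -2.2020e-01  4.5460e-01 -2.2100e-01  7.3400e-02  8.0100e-02
  1.7387e+04] gap 66.8 29.999306201934814 F [ 1.3  1.1 -5. ]
```

Request:
carry_out(
  travel=[
    [0, -0.05, 0.05],
    [0, -0.1, 0.1],
    [0, -0.1, 0.15],
    [0, -0.1, 0.15],
    [0, -0.1, 0.15],
  ],
  angular=[
    [0, 0, 0],
    [0, 0, 0],
    [0, 0, 0],
    [0, 0, 0],
    [0, 0, 0],
  ],
)

```text
t: 27.58
position: [0.4529, -0.2203, 0.0633]
eef_rot: [[1.0, -0.0, 0.0], [-0.0, -1.0, -0.0], [0.0, 0.0, -1.0]]
ft_force: [0.1, -0.8, -3.3]
finger_gap: 0.76
finger_force: 30.0
```

Request:
carry_out(
  travel=[
    [0, 0, 0],
    [0, 0, 0],
    [0, 0, 0],
    [0, 0, 0],
    [0, 0, 0],
  ],
  angular=[
    [0, 0, 0],
    [0, 0, 0],
    [0, 0, 0],
    [0, 0, 0],
    [0, 0, 0],
  ],
  grip=8.8,
)

```text
t: 28.2
position: [0.4529, -0.2203, 0.0633]
eef_rot: [[1.0, -0.0, 0.0], [-0.0, -1.0, -0.0], [0.0, 0.0, -1.0]]
ft_force: [-0.4, -0.5, -0.6]
finger_gap: 0.995
finger_force: 0.0
```

Request:
carry_out(
  travel=[
    [0, 0, -0.5],
    [0, 0, -3],
    [0, 0, -7],
    [0, 0, -12],
    [0, 0, -16],
  ],
  angular=[
    [0, 0, 0],
    [0, 0, 0],
    [0, 0, 0],
    [0, 0, 0],
    [0, 0, 0],
  ],
)

```text
t: 28.82
position: [0.4531, -0.2204, 0.2257]
eef_rot: [[1.0, -0.0, 0.001], [-0.0, -1.0, -0.001], [0.001, 0.001, -1.0]]
ft_force: [0.4, -1.0, -0.9]
finger_gap: 1.0
finger_force: 0.0
```

Request:
carry_out(
  travel=[
    [-2, 4, -2],
    [-4, 6, -2],
    [-4, 6, -2],
    [-4, 6, -2],
    [-4, 6, -2],
  ],
  angular=[
    [0, 0, 0],
    [0, 0, 0],
    [0, 0, 0],
    [0, 0, 0],
    [0, 0, 0],
  ],
)

```text
t: 29.45
position: [0.4132, -0.2794, 0.2429]
eef_rot: [[1.0, 0.001, -0.0], [0.001, -1.0, 0.001], [-0.0, -0.001, -1.0]]
ft_force: [-0.1, -0.2, 0.5]
finger_gap: 0.995
finger_force: 0.0
```

```bash
python3 - <<'E'
from h import *
s=robot.sense();p,d=save('wrist','w6');P=cloud('wrist',d,s)
_,e=save('top','t6');Q=cloud('top',e);save('side','s6')
for n,c,z,D in [('68',(.453,-.2205),.078,.068),('58',(.597,-.114),.070,.058),('48',(.608,.055),.062,.048),('38',(.458,-.052),.054,.038)]:
    for nm,C in (('w',P),('t',Q)):
        m=(np.hypot(C[...,0]-c[0],C[...,1]-c[1])<D/2-.002)&(abs(C[...,2]-z)<.008)
        if m.sum()<30: continue
        A=np.c_[C[m][:,:2]-c,np.ones(m.sum())]
        print(n,nm,circ(C,c,z,D),'plane',np.round(np.linalg.lstsq(A,C[m][:,2],rcond=None)[0],4))
print('collar 68',circ(P,(.453,-.22),.066,.062))
a=cv2.resize(cv2.imread('pics/w6.png'),(400,300));b=cv2.resize(cv2.imread('pics/s6.png')[200:380,220:460],(400,300));cv2.imwrite('pics/c6.png',np.hstack([a,b]))
E
```

```text
68 w [ 4.525e-01 -2.201e-01  4.526e-01 -2.202e-01  6.810e-02  7.880e-02
  5.364e+03] plane [-0.0007 -0.0021  0.0789]
68 t [ 4.512e-01 -2.218e-01  4.517e-01 -2.212e-01  6.830e-02  7.730e-02
  2.380e+02] plane [0.0091 0.0177 0.0764]
58 w [ 5.970e-01 -1.141e-01  5.719e-01 -1.146e-01  2.900e-02  6.960e-02
  1.720e+02] plane [-0.539  -0.0516  0.0563]
58 t [ 5.964e-01 -1.152e-01  5.961e-01 -1.157e-01  5.810e-02  6.910e-02
  3.330e+02] plane [ 0.0051 -0.001   0.0686]
48 t [6.068e-01 5.530e-02 6.071e-01 5.490e-02 4.800e-02 6.140e-02 2.270e+02] plane [0.0095 0.0036 0.0607]
38 w [ 4.585e-01 -5.110e-02  4.580e-01 -5.110e-02  3.960e-02  5.440e-02
  1.547e+03] plane [0.0058 0.0274 0.0545]
38 t [ 4.572e-01 -5.220e-02  4.582e-01 -5.190e-02  3.770e-02  5.310e-02
  1.380e+02] plane [-0.0391 -0.0153  0.0525]
collar 68 None
```

View pics/c6.png

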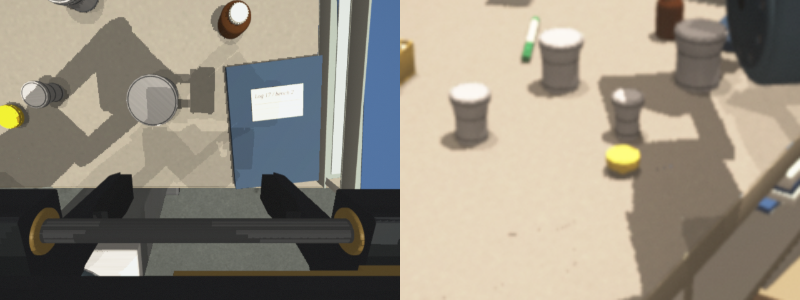

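The picture shows all four jars lidded and level, at (698,50), (561,55), (470,108) and (628,112) in the right panel. The bottle and the yellow lid are where they were, and the gripper is clear, so I'm handing in.

```bash
python3 -c "
from h import *
print(robot.close_job())"
```

```text
the job is handed in; nothing more can be done
None
```

The job is handed in at about 29.6 s: each jar is upright and closed with its own lid, with rim heights within about 2 mm and the rims looking level in the last pictures; the bottle, roll and yellow lid were never touched (the hand-in gave no verdict).

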